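Take the blasted lug out of the blast box

ROBOT

A 6-joint arm with a two-finger parallel gripper is mounted at the origin on the work surface. World frame = base frame: x ahead of the robot, y to its left, z up, the work surface at z = 0. Lengths are in mm, angles in rad, forces in N, time in s.
With the tool pointing down it reaches from about 350 to 975 mm from the base axis. Payload 7.1 kg.
Tool frame: the origin (TCP) lies at the very end of the fingers, on their centre line; the grasp point (between the pads) lies 19 mm behind it; x points along the fingers, y is the direction in which the jaws open and shut, and the axes are right-handed (so a half turn about x gives the same grasp; the last joint's range is limited). The gripper opens to 88 mm and grips with 3 to 60 N. Pads are 20 mm wide; open, the fingers measure 115 mm over their backs; the gripper's body (75 mm by 178 mm) begins 61 mm behind the grasp point.
Start: joints at [1.188, 0.423, 1.63, -0, 1.089, -0.019], TCP at [222.36, 584.09, 222.675] pointing down, gripper open.
Joint ranges: [-3, 3], [-0.9, 2.11], [0.09, 2.58], [-1.31, 4.45], [0.11, 2.69], [-2.54, 2.54]. Speed limits (rad/s): [2.39, 2.39, 3.01, 3.14, 3.14, 3.14].

INTERFACE

Orientations are given as a rotation vector (axis times angle).
In Python, from workcell import ctrl gives the robot as it stands. The module is installed in compiled form; this text tells all that it offers.
- The arm moves only by the tool carry_out, never from a script. Its argument "commands" is a list of rows, each a list of 6 numbers: the shift along the tool's x, y, z in m, then the turn, a rotation vector about the tool's x, y, z in degrees. In form: [[tx, ty, tz, rx, ry, rz], ...]. A call has 1 to 8 rows; each row shifts and turns the pose as measured when the row begins, along the tool's axes as they then stand; what a row does not reach is not made up. A row lasts 1/8 s, in which the tool goes at most 62.5 mm and 10.7 degrees, less where a joint would pass 70% of its speed; a pose out of reach is approached as far as the arm can. A call with a gripper value outside its range is refused whole. "grip" is the closure, from 0 (fully open) to 1 (shut), set as the call begins (left out, the last holds). The fingers move at their own pace and stop on an object; the grip force is fixed at half the most. Time passes only in rows, so rows that do not move let the fingers close. It gives the time, the measured TCP pose, the force and the opening at its end, in the units of the state.
- ctrl.get_obs(): the state, without advancing time (a new reading comes with each control period).
- ctrl.get_image(name): name is "scene" or "top"; returns a dict with "pixels" (384x512x3 uint8, blue, green, red), "intrinsics" (3x3 intrinsics, pixels), "dist_coeffs" ([k1, k2, p1, p2, k3] as OpenCV has them; the pictures are not rectified), "rvec" (rotation vector, rad) and "tvec" (3), from world to camera coordinates, as OpenCV has them. Camera axes: x right, y down, z forward; pixel columns grow to the right and rows downward; lengths in mm; the calibration is good to about 2 mm. A picture is of the moment at which its call begins. There is no depth.
- ctrl.close_job(): hands the job in, once; it reports no verdict.
The state is a dict: "t": time; "qpos": joint angles; "qvel": joint speeds; "joint_torque": joint torques, N m; "ee_pos": TCP position; "orientation": TCP orientation; "ft_force": force on the tool from outside, world axes, zero at the start; "moment": the same for the moment, N m; "width": finger opening in mm.
Only numpy, scipy, OpenCV 4.12 (cv2) and the standard library are available. Lean on these libraries where they do the work, as an engineer would, in place of code of your own. Each camera call takes 0.05 s, during which the arm holds its last target. There are 200 camera calls.

TASK

The flanged steel lug on the pedestal inside the blast box is finished. Turn the two turn buttons on the roof aside, lift the freed panel out of its frame and lay it flat, handle up, on the cork mat; then reach down through the round port, lift the lug off its pedestal without knocking it against the box, and set it down gently, upright, in the steel tray.

Things in the scene. Friction and masses are not known exactly. Their poses are not given: they have to be found in the camera images.
- blast_box: Fixed grey steel box, 240 (x) x 280 (y) x 200 mm high, clear windows in three sides. Origin: centre of its underside; z up. In the middle of the flat 6 mm roof (top face 200 mm up) is a round port, 110 mm diameter: it does not admit a wide-open gripper. Around it a square aluminium frame stands 8 mm above the roof (136 mm clear inside, 192 mm outside).
- port (a point): Centre of the round port, at the level of the roof's top face (200 mm above the bench). Axes as the box's.
- panel: Loose aluminium plate, 130 x 130 x 8 mm, 0.3 kg, lying on the roof inside the frame (3 mm play), over the port. Origin: centre of its underside. In its middle a black handle block 14 mm thick (its x), 50 mm long (its y), its top 43 mm above the origin. Axes start parallel to the box's. The turn buttons overlap its +y and -y edges by 7 mm and hold it down.
- button_a (a joint): Turn button on the frame's +y strip: steel bar 52 x 12 x 8 mm on a vertical pivot at its middle, with an upright thumb pin on its outer half. rad, counter-clockwise from above positive; 0 = bar across the panel's edge, pin towards the box's +y. Starts within 0.3 of 0, turns to 1.65 either way, about 1.6 N at the pin, stays where left. Clears the panel beyond about 1.2 either way.
- button_b (a joint): The same turn button on the -y strip of the frame; 0 = bar across the panel's edge, pin pointing to the box's -y. Counter-clockwise from above positive, clears the panel beyond about 1.2 either way.
- button_a_pivot (a point): Pivot of button_a, 84 mm from the port centre towards the box's +y, at the underside of the bar, 210.5 mm above the bench. Axes as the box's.
- button_b_pivot (a point): Pivot of button_b, 84 mm from the port centre towards the box's -y, at the underside of the bar, 210.5 mm above the bench. Axes as the box's.
- button_a_pin (a point): Middle of the thumb pin of button_a: 10 mm diameter, 19 mm from the pivot, standing on the bar from 218.5 to 230.5 mm above the bench.
- button_b_pin (a point): Middle of the thumb pin of button_b: 10 mm diameter, 19 mm from the pivot, standing on the bar from 218.5 to 230.5 mm above the bench.
- pedestal: Fixed dark steel pedestal inside the box, 120 mm tall on the box's 6 mm floor, with a round top of 56 mm diameter. Origin: centre of its underside. Its axis is within about 10 mm of the port's.
- part: The steel lug, 0.25 to 0.5 kg, loose, standing on the pedestal, underside 126 mm above the bench. Round flange 60 mm diameter, 10 mm thick, with an upright flat tongue in its middle, 12 mm thick (its x), 36 mm wide (its y), rising to 64 mm above the underside (10 mm below the roof's top face). Origin: centre of the flange's underside; z up.
- tray: Fixed open steel tray on the bench, 150 (x) x 130 (y) x 25 mm high, walls 4 mm. Origin: centre of its underside.
- tray_in (a point): Centre of the tray's inner floor, 4 mm above the bench; axes as the tray's.
- mat: Fixed square cork mat on the bench, 180 x 180 x 5 mm. Origin: centre of its underside.
Mind the look-alikes: they are no part of the job. What is shaped like the panel but yellow is not meant.

How it is judged:
By the outcome, as a careful person would: the job done as asked, in the order asked, and still so for the second after the job is handed in, with the robot touching nothing.
It also fails if it takes over 69 s, if anything falls off the work surface, if the arm or the gripper's body presses on something with over 40 N, if the wrist force passes 120 N, or if a joint passes its speed limit or range.

## Working session

There is one attempt and no reset: what is moved stays moved. The work goes in short steps, Python scripts to look and compute and a tool call to move; the robot and the scene stay as the last step left them, time stands still between calls to the robot, and variables do not carry over. Pictures are saved under pics/ and viewed, about 8 in all and at most 12, crops included, and the job is handed in when it is done.

Besides the shell and the picture viewer there is one more tool, called as name(argument=value, ...), one argument or row to a line, values as JSON. carry_out: Moves the arm, as the interface text tells. Its arguments: {"type":"object","properties":{"commands":{"type":"array"},"grip":{"type":"number"}},"required":["commands"]}

```bash
mkdir -p pics; cat > h.py <<'E'
import numpy as np, cv2
from workcell import ctrl
def snap(n,f=None):
    im=ctrl.get_image(n)
    if f: cv2.imwrite(f,im['pixels'])
    return im
def P(im): 
    return np.array(im['intrinsics'],float),np.array(im['dist_coeffs'],float),np.array(im['rvec'],float),np.array(im['tvec'],float)
def proj(im,p):
    K,d,r,t=P(im); return cv2.projectPoints(np.array(p,float).reshape(-1,1,3),r,t,K,d)[0].reshape(-1,2)
def ray(im,uv,z):
    K,d,r,t=P(im); R=cv2.Rodrigues(r)[0]
    n=cv2.undistortPoints(np.array(uv,float).reshape(-1,1,2),K,d).reshape(-1,2)
    D=np.c_[n,np.ones(len(n))]@R; C=-R.T@t.ravel()
    s=(z-C[2])/D[:,2]; return C+D*s[:,None]
E
python3 - <<'E'
from h import *
a=snap('scene','pics/s0.png');b=snap('top','pics/t0.png')
import pickle;pickle.dump((a,b),open('im0.pkl','wb'))
for i in(a,b):
    K,d,r,t=P(i);R=cv2.Rodrigues(r)[0];print((-R.T@t.ravel()).round(),K[0,0],d)
o=ctrl.get_obs();print(o['ee_pos'],o['orientation'],o['width'],o['t'])
cv2.imwrite('pics/b0.png',np.hstack([a['pixels'],b['pixels']])[:, :])
E
```

```text
[1290.  246.  997.] 410.58364736985374 [-0.12991433  0.          0.          0.          0.        ]
[ 253.  -14. 1549.] 435.52964795699205 [-0.13943525  0.          0.          0.          0.        ]
[222.18087808 583.63917983 221.98222521] [ 0.28439783  1.55216726 -0.28654713] 87.83948594487563 0.1
```

View pics/s0.png

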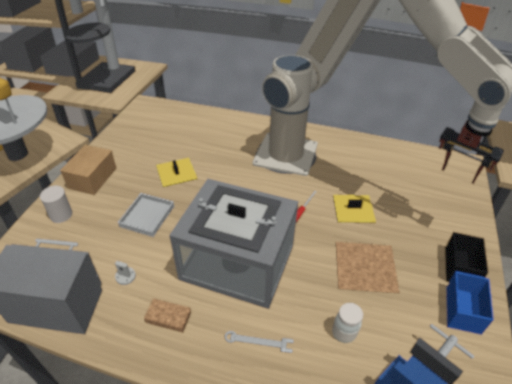

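View pics/t0.png

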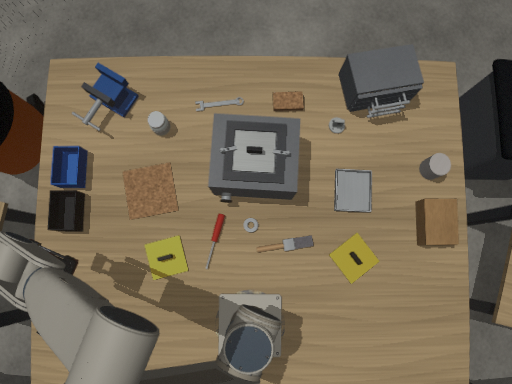

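The scene view (s0) shows the box at (235,240) with the white panel at (237,215), the tray at (147,214) and the mat at (366,267). The top view (t0) shows the panel handle at (255,150), pins near (225,150) and (287,153), the tray at (353,191) and the mat at (150,190).

Look-alikes in the top view:
- **Panel:** yellow plates at (166,258) and (354,258). I choose the white one at (255,150).
- **Mat:** small cork at (288,101). I choose the large one at (150,190).
- **Lug:** the one standing outside at (337,125). The one I want is inside the box.
- **Box:** dark box at (382,80).
- **Tray:** blue and black bins at (68,190).

```bash
python3 - <<'E'
from h import *
import pickle;a,b=pickle.load(open('im0.pkl','rb'))
def rect(im,mask,z,name,near,amin=200):
    cs,_=cv2.findContours(mask.astype(np.uint8),cv2.RETR_EXTERNAL,cv2.CHAIN_APPROX_NONE)
    for c in cs:
        if cv2.contourArea(c)<amin: continue
        w=ray(im,c.reshape(-1,2),z)[:,:2]
        r=cv2.minAreaRect(w.astype(np.float32)); m=cv2.moments(c)
        px=np.array([m['m10']/m['m00'],m['m01']/m['m00']])
        if np.hypot(*(px-near))<25: print(name,px.round(),'c',np.round(r[0],1),'size',np.round(r[1],1),'ang',round(r[2],1))
p=b['pixels'];hsv=cv2.cvtColor(p,cv2.COLOR_BGR2HSV);S=hsv[...,1];V=hsv[...,2];H=hsv[...,0]
k=np.ones((3,3))
rect(b,(S<40)&(V>170),208,'panel',(255,152))
m=((S<70)&(V<135)).astype(np.uint8)
cv2.floodFill
rect(b,m,200,'box/frame',(255,155),500)
rect(b,(S<60)&(V>90),25,'tray',(353,191))
cork=(((H<16)&(S>85)).astype(np.uint8)); cork=cv2.morphologyEx(cork,cv2.MORPH_OPEN,np.ones((5,5)))
cork=cv2.morphologyEx(cork,cv2.MORPH_CLOSE,np.ones((7,7)))
rect(b,cork,5,'mat',(151,190))
for u in [(255,150),(190+35,150),(283,153),(353,191),(151,190)]: print(u,p[u[1],u[0]],hsv[u[1],u[0]])
t=cv2.resize(p[105:205,200:312],None,fx=5,fy=5,interpolation=2)
s=cv2.resize(a['pixels'][170:310,165:310],None,fx=3.5,fy=3.5,interpolation=2)
cv2.imwrite('pics/c0.png',cv2.resize(np.hstack([t,np.pad(s,((0,500-490),(0,0),(0,0)))]),None,fx=.74,fy=.74))
E
```

```text
box/frame [254. 156.] c [546.8 -11.7] size [283.  284.3] ang 86.9
tray [353. 190.] c [ 474.1 -364.9] size [133.2 150.8] ang 87.5
mat [149. 190.] c [467.8 364.5] size [178.  177.6] ang 11.3
(255, 150) [36 37 36] [60  7 37]
(225, 150) [136 136 133] [ 90   6 136]
(283, 153) [149 149 145] [ 90   7 149]
(353, 191) [142 142 139] [ 90   5 142]
(151, 190) [ 72 102 133] [ 15 117 133]
```

View pics/c0.png

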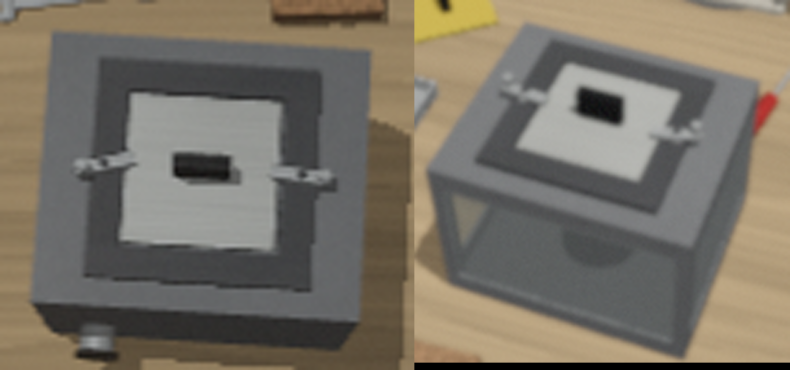

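The crop (scale 3.7, origin (200,105)) shows the white panel with the black handle at (201,166). Bright buttons lie across both its edges, with the left (+y) pin at (80,166) and the right pin at (326,178). The panel choice is confirmed. The lug's dark shape shows faintly through the window.

```bash
python3 - <<'E'
from h import *
import pickle;a,b=pickle.load(open('im0.pkl','rb'))
def T(pts,z): return ray(b,np.array(pts)/3.7+np.array([200,105])-.4,z)[:,:2]
def S(pts,z): return ray(a,np.array([[ (x-414)/(3.5*.74)+165,y/(3.5*.74)+170] for x,y in pts])-.3,z)[:,:2]
def yaw(q): # order TL,TR,BR,BL in top img: y axis = TL-TR
    d=(q[0]-q[1])+(q[3]-q[2]); return np.degrees(np.arctan2(-d[0],d[1]))
for n,pts,z in [('frame',[(99,57),(322,70),(310,290),(84,276)],208),('panel',[(130,92),(283,102),(275,250),(121,240)],208),('roof',[(52,32),(371,50),(358,322),(33,304)],200)]:
    q=T(pts,z);print(n,q.mean(0).round(1),'yaw',yaw(q).round(2),np.linalg.norm(q-np.roll(q,1,0),axis=1).round())
for n,pts,z in [('frameS',[(553,40),(715,80),(657,212),(477,160)],208),('panelS',[(570,63),(680,92),(643,183),(517,148)],208),('roofS',[(527,23),(758,80),(694,247),(430,173)],200)]:
    q=S(pts,z);print(n,q.mean(0).round(1),np.linalg.norm(q-np.roll(q,1,0),axis=1).round()); print(q.round())
for n,pt,z in [('handle',(202,161),243),('pinA',(80,165),230),('pivA',(105,163),220),('pinB',(328,177),230),('pivB',(302,175),219)]: print(n,T([pt],z)[0].round(1))
for n,pt,z in [('pinA',(507,78),230),('pinB',(697,127),230),('pivA',(521,93),219),('pivB',(682,135),219)]: print('S',n,S([pt],z)[0].round(1))
E
```

```text
frame [567.6 -13.5] yaw -3.04 [192. 193. 192. 191.]
panel [568.8 -12.2] yaw -3.34 [130. 132. 129. 131.]
roof [566.9 -13.3] yaw -2.8 [240. 278. 239. 276.]
frameS [572.6  -9.6] [190. 188. 192. 189.]
[[ 473.  -99.]
 [ 481.   89.]
 [ 673.   80.]
 [ 663. -109.]]
panelS [572.9  -7.5] [134. 126. 132. 134.]
[[503. -68.]
 [510.  58.]
 [643.  57.]
 [636. -77.]]
roofS [572.3  -9. ] [241. 273. 238. 274.]
[[ 446. -141.]
 [ 459.  132.]
 [ 697.  123.]
 [ 687. -150.]]
handle [568.6 -12. ]
pinA [567.5  90.3]
pivA [571.8  70. ]
pinB [ 559.  -117.7]
pivB [563.  -96.6]
S pinA [ 565.6 -114.3]
S pinB [574.9  92.6]
S pivA [571.8 -97. ]
S pivB [579.7  78.8]
```

```bash
cat >> h.py <<'E'
from scipy.spatial.transform import Rotation as Ro
def goalR(yaw): # jaw (tool y) direction at yaw deg from world x (mod 180), tool x down
    c,s=np.cos(np.radians(yaw)),np.sin(np.radians(yaw))
    x=np.array([0,0,-1.]);y=np.array([c,s,0]);return np.c_[x,y,np.cross(x,y)]
def delta(p,yaw,o=None):
    o=o or ctrl.get_obs();R=Ro.from_rotvec(o['orientation']).as_matrix()
    best=None
    for k in(0,180):
        v=Ro.from_matrix(R.T@goalR(yaw+k)).as_rotvec(degrees=True)
        if best is None or np.linalg.norm(v)<np.linalg.norm(best): best=v
    print('p',np.round(o['ee_pos'],1),'F',np.round(o['ft_force'],1),'w',round(o['width'],1),'t',round(o['t'],2),'q6',round(o['qpos'][5],2))
    print('tool shift m',((R.T@(np.array(p)-o['ee_pos']))/1000).round(4),'turn',best.round(1))
    return R
E
python3 - <<'E'
from h import *
print(delta([570-8,91,260],45-3).round(2)); o=ctrl.get_obs()
y=np.radians(-3); R=np.array([[np.cos(y),-np.sin(y)],[np.sin(y),np.cos(y)]])
print([ (np.array([569.5,-11.5])+R@np.array(v)).round(1) for v in[(0,84),(0,-84)]])
E
```

```text
p [222.2 583.6 222. ] F [-0.4  0.5  0. ] w 87.8 t 0.1 q6 -0.02
tool shift m [-0.0376 -0.3395  0.4929] turn [27.2  0.   0.1]
[[-0.    0.36  0.93]
 [-0.    0.93 -0.36]
 [-1.   -0.   -0.  ]]
[array([573.9,  72.4]), array([565.1, -95.4])]
```

carry_out(
  commands=[
    [-0.05,0,0,0,0,0],
    [0,-0.034,0.049,0,0,0],
    [0,-0.034,0.049,0,0,0],
    [0,-0.034,0.049,0,0,0],
    [0,-0.034,0.049,0,0,0],
    [0,-0.034,0.049,0,0,0],
    [0,-0.034,0.049,0,0,0],
    [0,-0.034,0.049,0,0,0],
  ],
  grip=0.7,
)

```text
t: 1.1
ee_pos: [462.6, 232.0, 272.0]
orientation: [0.276, 1.553, -0.282]
ft_force: [0.9, 0.4, -0.7]
width: 26.6
```

carry_out(
  commands=[
    [0,-0.034,0.049,0,0,0],
    [0,-0.034,0.049,0,0,0],
    [0,0,0,10,0,0],
    [0,0,0,10,0,0],
    [0,0,0,7,0,0],
    [0,0,0,0,0,0],
  ],
)

```text
t: 1.85
ee_pos: [533.8, 125.0, 270.4]
orientation: [0.658, 1.469, -0.667]
ft_force: [-0.7, -0.4, 0.2]
width: 26.2
```

```bash
python3 - <<'E'
from h import *
delta([569,91,260],42)
b=snap('top');a=snap('scene')
t=cv2.resize(b['pixels'][105:205,200:312],None,fx=5,fy=5,interpolation=2)
s=cv2.resize(a['pixels'][140:280,165:310],None,fx=3.5,fy=3.5,interpolation=2)
cv2.imwrite('pics/c1.png',cv2.resize(np.hstack([t,np.pad(s,((0,10),(0,0),(0,0)))]),None,fx=.74,fy=.74))
E
```

```text
p [533.8 125.  270.4] F [-0.7 -0.4  0.2] w 26.2 t 1.85 q6 -0.51
tool shift m [0.0104 0.004  0.0488] turn [-0.6  0.   0.3]
```

carry_out(
  commands=[
    [0,0.004,0.049,0,0,0],
    [0,0,0,0,0,0],
  ],
)

```text
t: 2.2
ee_pos: [569.8, 91.2, 270.5]
orientation: [0.652, 1.471, -0.661]
ft_force: [-1.1, 0.2, -0.9]
width: 26.3
```

```bash
python3 - <<'E'
from h import *
delta([569,91,223.5],42)
b=snap('top');a=snap('scene')
t=cv2.resize(b['pixels'][105:205,200:312],None,fx=5,fy=5,interpolation=2)
s=cv2.resize(a['pixels'][140:280,165:310],None,fx=3.5,fy=3.5,interpolation=2)
cv2.imwrite('pics/c1.png',cv2.resize(np.hstack([t,np.pad(s,((0,10),(0,0),(0,0)))]),None,fx=.74,fy=.74))
E
```

```text
p [569.8  91.2 270.5] F [-1.1  0.2 -0.9] w 26.3 t 2.2 q6 -0.59
tool shift m [ 0.0471 -0.0005 -0.0005] turn [-0.1  0.   0.3]
```

View pics/c1.png

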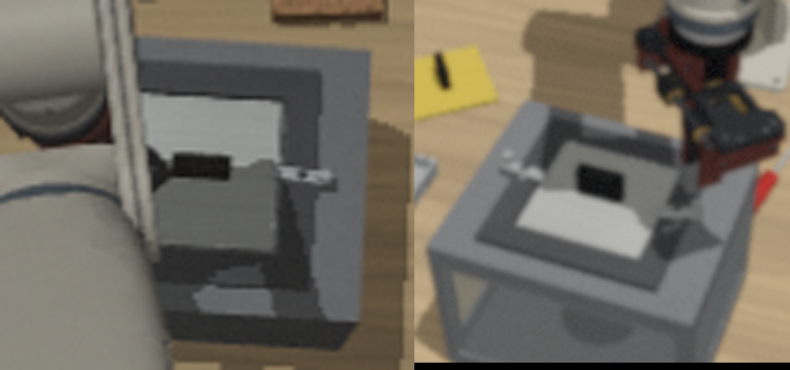

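The arm hides the +y pin (scene crop, near (695,200)), and the gripper stands above it. I'll descend in small steps and watch the force.

carry_out(
  commands=[
    [0.03,0,0,0,0,0],
    [0.009,0,0,0,0,0],
    [0.005,0,0,0,0,0],
    [0.003,0,0,0,0,0],
  ],
)

```text
t: 2.8
ee_pos: [566.5, 94.6, 223.7]
orientation: [0.649, 1.473, -0.656]
ft_force: [-0.1, -0.5, 0.5]
width: 26.3
```

```bash
python3 - <<'E'
from h import *
delta([574-18.5,72.4+2.5,223.5],42)
E
```

```text
p [566.5  94.6 223.7] F [-0.1 -0.5  0.5] w 26.3 t 2.8 q6 -0.59
tool shift m [ 0.0003 -0.0213  0.0072] turn [ 0.2 -0.   0.3]
```

carry_out(
  commands=[
    [0,0,0.005,0,0,0],
    [0,0,0,0,0,0],
    [0,0,0,0,0,0],
  ],
  grip=0.9,
)

```text
t: 3.18
ee_pos: [570.4, 90.7, 224.7]
orientation: [0.649, 1.472, -0.656]
ft_force: [-1.4, 0.3, -3.1]
width: 9.1
```

```bash
python3 - <<'E'
from h import *
delta([574-18.5,72.4+2.5,223.5],42)
E
```

```text
p [570.4  90.7 224.7] F [-1.4  0.3 -3.1] w 9.1 t 3.17 q6 -0.6
tool shift m [ 0.0013 -0.0216  0.0017] turn [0.2 0.  0.3]
```

carry_out(
  commands=[
    [0,0,0,0,0,0],
    [0,0,0,0,0,0],
  ],
  grip=1.0,
)

```text
t: 3.42
ee_pos: [570.4, 90.7, 224.7]
orientation: [0.649, 1.472, -0.655]
ft_force: [0.8, -0.6, -1.8]
width: 7.9
```

```bash
python3 - <<'E'
from h import *
delta([574-18.5,72.4+2.5,223.5],42)
E
```

```text
p [570.4  90.7 224.7] F [ 0.8 -0.6 -1.8] w 7.9 t 3.42 q6 -0.6
tool shift m [ 0.0013 -0.0216  0.0017] turn [0.2 0.  0.2]
```

carry_out(
  commands=[
    [0.001,0,-0.002,0,0,0],
    [0,-0.003,0,0,0,0],
    [0,-0.007,0,0,0,0],
    [0,-0.007,0,0,0,0],
    [0,-0.006,0.002,0,0,0],
    [0,0,0,0,0,0],
  ],
  grip=0.82,
)

```text
t: 4.18
ee_pos: [553.2, 76.0, 224.7]
orientation: [0.652, 1.47, -0.652]
ft_force: [0.3, 0.2, -0.7]
width: 15.7
```

```bash
python3 - <<'E'
from h import *
delta([553.2,74.2,223.5],42)
E
```

```text
p [553.2  76.  224.7] F [ 0.3  0.2 -0.7] w 15.7 t 4.17 q6 -0.62
tool shift m [ 0.0012 -0.0012  0.0013] turn [ 0.2  0.  -0. ]
```

carry_out(
  commands=[
    [0,-0.002,0,0,0,0],
    [-0.046,0,0,0,0,0],
    [0,-0.03,0.037,0,0,0],
    [0,-0.03,0.037,0,0,0],
    [0,-0.03,0.037,0,0,0],
    [0,-0.03,0.037,0,0,0],
    [0,0,0,0,0,0],
  ],
  grip=0.7,
)

```text
t: 5.05
ee_pos: [561.9, -123.1, 272.3]
orientation: [0.646, 1.471, -0.654]
ft_force: [-0.2, 0.6, -0.1]
width: 26.5
```

```bash
python3 - <<'E'
from h import *
delta([562,-116,223.5],42)
b=snap('top');a=snap('scene')
t=cv2.resize(b['pixels'][105:205,200:312],None,fx=5,fy=5,interpolation=2)
s=cv2.resize(a['pixels'][140:280,165:310],None,fx=3.5,fy=3.5,interpolation=2)
cv2.imwrite('pics/c2.png',cv2.resize(np.hstack([t,np.pad(s,((0,10),(0,0),(0,0)))]),None,fx=.74,fy=.74))
E
```

```text
p [ 561.9 -123.1  272.3] F [-0.2  0.6 -0.1] w 26.5 t 5.05 q6 -0.97
tool shift m [ 0.0488  0.0051 -0.0053] turn [0.3 0.1 0.2]
```

View pics/c2.png

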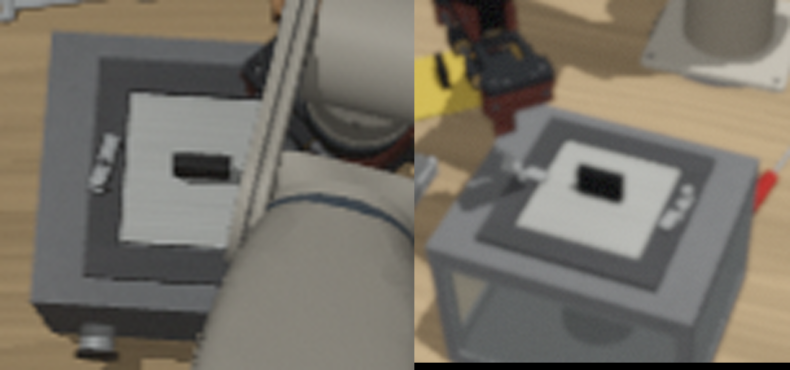

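Button A is now turned clear: its bar runs from (95,185) to (113,138), off the panel, though only a little past 1.2 rad. Now button B.

carry_out(
  commands=[
    [0.01,0.005,-0.005,0,0,0],
    [0.022,0,0,0,0,0],
    [0,0,0,0,0,0],
  ],
)

```text
t: 5.52
ee_pos: [561.3, -109.1, 238.2]
orientation: [0.643, 1.475, -0.649]
ft_force: [-0.1, -0.2, 0.3]
width: 26.3
```

```bash
python3 - <<'E'
from h import *
delta([562,-116,223.5],42)
E
```

```text
p [ 561.3 -109.1  238.2] F [-0.1 -0.2  0.3] w 26.3 t 5.53 q6 -0.95
tool shift m [ 0.0147 -0.0041  0.0055] turn [ 0.7 -0.   0.3]
```

carry_out(
  commands=[
    [0,-0.004,0.006,0,0,0],
    [0.009,0,0.001,0,0,0],
    [0.005,0,0.001,0,0,0],
    [0,0,0,0,0,0],
  ],
)

```text
t: 6.02
ee_pos: [564.9, -117.0, 224.7]
orientation: [0.641, 1.473, -0.647]
ft_force: [-0.7, 0.7, 0.2]
width: 26.0
```

```bash
python3 - <<'E'
from h import *
delta([562,-116,223.5],42)
E
```

```text
p [ 564.9 -117.   224.7] F [-0.7  0.7  0.2] w 26.0 t 6.03 q6 -0.97
tool shift m [ 0.0012 -0.0014 -0.0027] turn [0.8 0.1 0.2]
```

carry_out(
  commands=[
    [0,0,0.001,0,0,0],
    [0,0.003,0,0,0,0],
    [0,0.008,0,0,0,0],
    [0,0.008,0,0,0,0],
    [0,0.006,-0.001,0,0,0],
    [0,0.004,-0.001,0,0,0],
    [0,0,0,0,0,0],
  ],
  grip=0.82,
)

```text
t: 6.9
ee_pos: [585.4, -103.6, 225.5]
orientation: [0.628, 1.469, -0.656]
ft_force: [-1.3, -1.4, 0.8]
width: 16.2
```

```bash
python3 - <<'E'
from h import *
delta([586.5,-94.5,223.5],42)
E
```

```text
p [ 585.4 -103.6  225.5] F [-1.3 -1.4  0.8] w 16.2 t 6.9 q6 -0.92
tool shift m [ 0.0018  0.0071 -0.0059] turn [0.9 0.6 0.8]
```

carry_out(
  commands=[
    [0.001,0.005,-0.003,0,0,0],
    [0,0.003,-0.002,0,0,0],
    [0,0,0,0,0,0],
    [-0.05,0,0,0,0,0],
    [-0.02,0,0,0,0,0],
    [0,-0.06,0.01,0,0,0],
    [0,-0.06,0,0,0,0],
  ],
)

```text
t: 7.78
ee_pos: [508.1, -179.0, 297.6]
orientation: [0.624, 1.471, -0.649]
ft_force: [-0.2, -0.8, -0.1]
width: 15.8
```

```bash
python3 - <<'E'
from h import *
delta([569,-12,300],-3)
b=snap('top');a=snap('scene')
t=cv2.resize(b['pixels'][105:205,200:312],None,fx=5,fy=5,interpolation=2)
s=cv2.resize(a['pixels'][170:310,165:310],None,fx=3.5,fy=3.5,interpolation=2)
cv2.imwrite('pics/c3.png',cv2.resize(np.hstack([t,np.pad(s,((0,10),(0,0),(0,0)))]),None,fx=.74,fy=.74))
E
```

```text
p [ 508.1 -179.   297.6] F [-0.2 -0.8 -0.1] w 15.8 t 7.78 q6 -1.1
tool shift m [-0.0051  0.1587 -0.0798] turn [46.3  0.8  0.5]
```

View pics/c3.png

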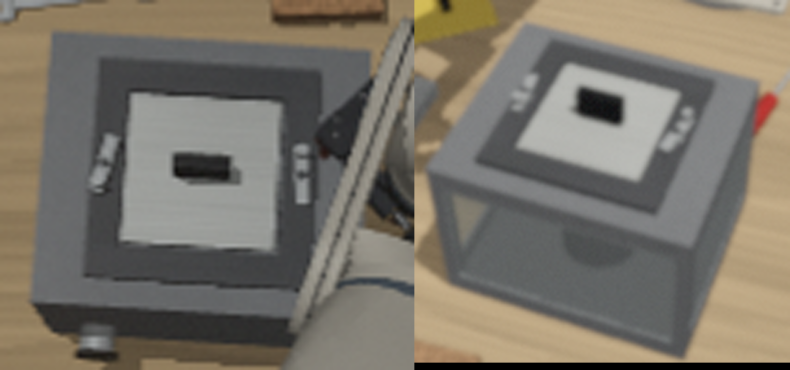

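Both buttons are now clear: A at about 1.33 rad (left bar, (105,160)) and B at about 1.6 rad (right bar, (303,175)), and neither overlaps the panel. Next I go to the handle.

carry_out(
  commands=[
    [0,0.053,-0.026,0,0,0],
    [0,0.053,-0.026,0,0,0],
    [0,0.053,-0.026,0,0,0],
    [0,0,0,10,0,0],
    [0,0,0,10,0,0],
    [0,0,0,10,0,0],
    [0,0,0,10,0,0],
    [0,0,0,6,0,0],
  ],
  grip=0.5,
)

```text
t: 8.88
ee_pos: [573.6, -1.3, 294.6]
orientation: [1.262, 1.166, -1.271]
ft_force: [-0.2, -0.7, -0.7]
width: 43.7
```

```bash
python3 - <<'E'
from h import *
delta([569,-12,260],-3)
E
```

```text
p [573.6  -1.3 294.6] F [-0.2 -0.7 -0.7] w 43.7 t 8.88 q6 0.06
tool shift m [ 0.0346 -0.0038  0.0108] turn [-1.5  0.4  0. ]
```

carry_out(
  commands=[
    [0.03,-0.004,0.011,-1.5,0.4,0],
    [0,0,0,0,0,0],
  ],
)

```text
t: 9.12
ee_pos: [569.6, -9.7, 264.3]
orientation: [1.25, 1.185, -1.246]
ft_force: [-0.3, -0.2, 0.9]
width: 43.9
```

```bash
python3 - <<'E'
from h import *
delta([569,-12,213],-3)
a=snap('scene')
s=cv2.resize(a['pixels'][140:240,185:300],None,fx=5,fy=5,interpolation=2)
cv2.imwrite('pics/c4.png',s)
E
```

```text
p [569.6  -9.7 264.3] F [-0.3 -0.2  0.9] w 43.9 t 9.12 q6 0.01
tool shift m [ 0.0513 -0.0005  0.0024] turn [-0.  -0.1 -0. ]
```

View pics/c4.png

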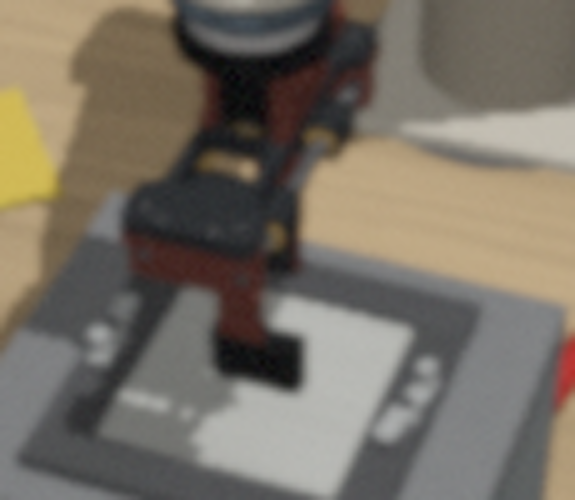

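The jaws straddle the handle: the front finger is at (240,310) and the handle at (262,358). I descend and grip.

carry_out(
  commands=[
    [0.025,0,0.002,0,0,0],
    [0.015,0,0,0,0,0],
    [0.01,0,0,0,0,0],
    [0,0,0,0,0,0],
  ],
)

```text
t: 9.68
ee_pos: [575.0, -9.1, 218.7]
orientation: [1.255, 1.178, -1.238]
ft_force: [0.2, -0.7, -0.5]
width: 43.8
```

carry_out(
  commands=[
    [0,0,0,0,0,0],
    [0,0,0,0,0,0],
    [0,0,0,0,0,0],
    [0,0,0,0,0,0],
  ],
  grip=1,
)

```text
t: 10.18
ee_pos: [573.6, -8.9, 220.0]
orientation: [1.254, 1.18, -1.24]
ft_force: [-3.6, 0.3, 0.3]
width: 13.3
```

```bash
python3 - <<'E'
from h import *
delta([569,-12,213],-3)
E
```

```text
p [573.6  -8.9 220. ] F [-3.6  0.3  0.3] w 13.3 t 10.18 q6 0.01
tool shift m [ 0.007  -0.0045  0.0034] turn [-0.  -0.2 -0.5]
```

carry_out(
  commands=[
    [-0.004,0,0,0,0,0],
    [-0.006,0,0,0,0,0],
    [-0.01,0,0,0,0,0],
    [-0.02,0,0,0,0,0],
    [-0.03,0,0,0,0,0],
    [-0.02,0,0,0,0,0],
    [0,0,0,0,0,0],
  ],
)

```text
t: 11.05
ee_pos: [573.7, -9.4, 315.3]
orientation: [1.256, 1.177, -1.238]
ft_force: [-0.3, -0.3, -2.9]
width: 14.2
```

```bash
python3 - <<'E'
from h import *
delta([468,364.5,300],11.3)
delta([468,364.5,300],-3)
a=snap('scene','pics/s5.png')
E
```

```text
p [573.7  -9.4 315.3] F [-0.3 -0.3 -2.9] w 14.2 t 11.05 q6 0.01
tool shift m [ 0.0152 -0.1256 -0.3677] turn [-14.4  -0.1  -0.7]
p [573.7  -9.4 315.3] F [-0.3 -0.3 -2.9] w 14.2 t 11.05 q6 0.01
tool shift m [ 0.0152 -0.1256 -0.3677] turn [-0.1 -0.2 -0.6]
```

View pics/s5.png

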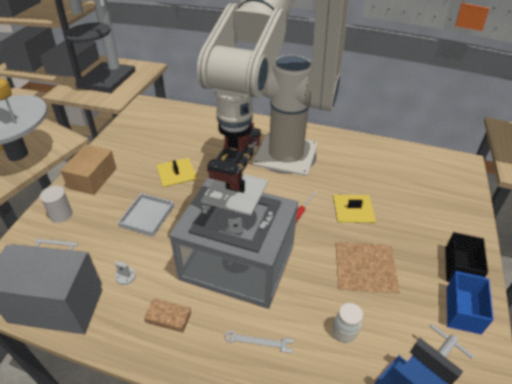

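The panel is up (2.9 N, handle gripped at 14 mm). In s5 the port is open and the mat at (366,267) is clear.

carry_out(
  commands=[
    [0,-0.018,-0.053,0,0,0],
    [0,-0.018,-0.053,0,0,0],
    [0,-0.018,-0.053,0,0,0],
    [0,-0.018,-0.053,0,0,0],
    [0,-0.018,-0.053,0,0,0],
    [0,-0.018,-0.053,0,0,0],
    [0,-0.018,-0.05,0,0,0],
    [0,0,0,0,0,0],
  ],
)

```text
t: 12.1
ee_pos: [461.5, 374.1, 304.8]
orientation: [1.25, 1.18, -1.252]
ft_force: [0.4, -0.7, -3.5]
width: 13.9
```

carry_out(
  commands=[
    [0,0,0,-7,0,0],
    [0,0,0,-7,0,0],
    [0,0,0,0,0,0],
  ],
)

```text
t: 12.48
ee_pos: [460.4, 371.8, 301.2]
orientation: [1.058, 1.294, -1.071]
ft_force: [-0.4, 0.4, -3.3]
width: 14.0
```

```bash
python3 - <<'E'
from h import *
delta([469,365,60],11.3)
E
```

```text
p [460.4 371.8 301.2] F [-0.4  0.4 -3.3] w 14.0 t 12.47 q6 0.47
tool shift m [0.2412 0.0083 0.007 ] turn [-0.2  0.3  0.3]
```

carry_out(
  commands=[
    [0.05,0.004,0.004,0,0,0],
    [0.05,0.004,0.003,0,0,0],
    [0.05,0,0,0,0,0],
    [0.05,0,0,0,0,0],
    [0.025,0,0,0,0,0],
    [0,0,0,0,0,0],
  ],
)

```text
t: 13.22
ee_pos: [471.7, 360.7, 69.4]
orientation: [1.075, 1.284, -1.086]
ft_force: [-0.0, -0.3, -2.3]
width: 13.9
```

```bash
python3 - <<'E'
from h import *
delta([469,365,26],11.3)
E
```

```text
p [471.7 360.7  69.4] F [-0.  -0.3 -2.3] w 13.9 t 13.22 q6 0.47
tool shift m [ 0.0434 -0.0018 -0.005 ] turn [-1.4  0.3  0.2]
```

carry_out(
  commands=[
    [0.02,-0.001,-0.005,0,0,0],
    [0.008,0,0,0,0,0],
    [0.004,0,0,0,0,0],
    [0,0,0,0,0,0],
  ],
)

```text
t: 13.72
ee_pos: [471.8, 366.6, 38.3]
orientation: [1.081, 1.281, -1.084]
ft_force: [-0.2, 0.0, -2.0]
width: 13.8
```

```bash
python3 - <<'E'
from h import *
delta([469,365,26],11.3)
E
```

```text
p [471.8 366.6  38.3] F [-0.2  0.  -2. ] w 13.8 t 13.72 q6 0.48
tool shift m [ 0.0123 -0.003   0.001 ] turn [-1.6  0.2 -0. ]
```

carry_out(
  commands=[
    [0.006,0,0,0,0,0],
    [0.004,0,0,0,0,0],
    [0.002,0,0,0,0,0],
    [0,0,0,0,0,0],
  ],
)

```text
t: 14.22
ee_pos: [472.5, 367.0, 26.6]
orientation: [1.083, 1.281, -1.082]
ft_force: [-0.0, -0.4, -3.3]
width: 13.6
```

```bash
python3 - <<'E'
from h import *
delta([469,365,26],11.3)
E
```

```text
p [472.5 367.   26.6] F [-0.  -0.4 -3.3] w 13.6 t 14.22 q6 0.48
tool shift m [ 0.0006 -0.0038  0.0014] turn [-1.6  0.2 -0.2]
```

carry_out(
  commands=[
    [0.002,0,0,0,0,0],
    [0.001,0,0,0,0,0],
    [0,0,0,0,0,0],
  ],
)

```text
t: 14.6
ee_pos: [472.9, 367.2, 25.3]
orientation: [1.083, 1.281, -1.082]
ft_force: [0.1, 0.4, -4.4]
width: 13.7
```

```bash
python3 - <<'E'
from h import *
delta([469,365,26],11.3)
E
```

```text
p [472.9 367.2  25.3] F [ 0.1  0.4 -4.4] w 13.7 t 14.6 q6 0.48
tool shift m [-0.0007 -0.0042  0.0015] turn [-1.6  0.2 -0.2]
```

carry_out(
  commands=[
    [0.002,0,0,0,0,0],
    [0,0,0,0,0,0],
  ],
)

```text
t: 14.85
ee_pos: [473.2, 367.4, 25.3]
orientation: [1.084, 1.28, -1.081]
ft_force: [-0.2, -0.4, -2.9]
width: 13.6
```

carry_out(
  commands=[
    [0.002,0,0,0,0,0],
    [0,0,0,0,0,0],
  ],
)

```text
t: 15.1
ee_pos: [473.5, 367.7, 25.2]
orientation: [1.084, 1.28, -1.081]
ft_force: [-0.4, -0.0, -2.0]
width: 14.0
```

carry_out(
  commands=[
    [0.005,0,-0.001,0,0,0],
    [0,0,0,0,0,0],
  ],
)

```text
t: 15.35
ee_pos: [473.7, 369.1, 23.1]
orientation: [1.085, 1.28, -1.08]
ft_force: [-0.5, 1.0, -3.1]
width: 13.7
```

```bash
python3 - <<'E'
from h import *
delta([469,365,26],11.3)
a=snap('scene'); print(proj(a,[469,365,5]))
cv2.imwrite('pics/c6.png',cv2.resize(a['pixels'][190:310,310:430],None,fx=4.5,fy=4.5,interpolation=2))
E
```

```text
p [473.7 369.1  23.1] F [-0.5  1.  -3.1] w 13.7 t 15.35 q6 0.48
tool shift m [-0.0029 -0.0053  0.0032] turn [-1.6  0.1 -0.3]
[[365.91016218 264.59821128]]
```

View pics/c6.png

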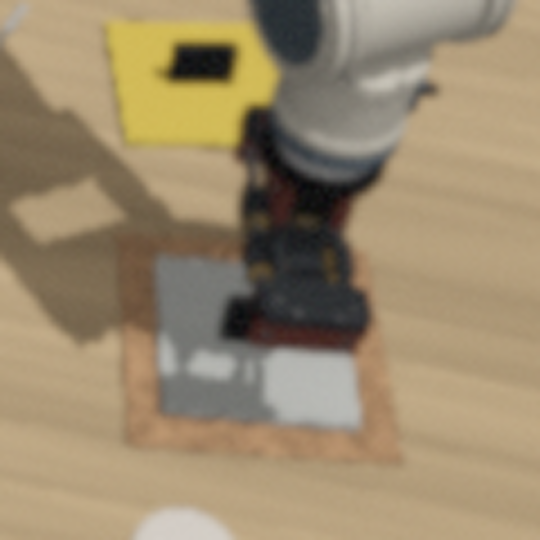

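The panel (pixels (155–360, 255–425)) lies over the mat with margin all round. I lower it until the force shows contact.

carry_out(
  commands=[
    [0.004,0,0.001,0,0,0],
    [0,0,0,0,0,0],
  ],
)

```text
t: 15.65
ee_pos: [474.0, 369.2, 21.6]
orientation: [1.086, 1.281, -1.08]
ft_force: [0.3, 0.8, -2.8]
width: 13.7
```

carry_out(
  commands=[
    [0.004,0,0,0,0,0],
    [0,0,0,0,0,0],
  ],
)

```text
t: 15.9
ee_pos: [474.1, 369.8, 20.2]
orientation: [1.087, 1.281, -1.08]
ft_force: [0.1, 0.1, -2.6]
width: 13.7
```

carry_out(
  commands=[
    [0.004,0,0,0,0,0],
    [0,0,0,0,0,0],
  ],
)

```text
t: 16.15
ee_pos: [474.3, 370.4, 18.5]
orientation: [1.087, 1.282, -1.08]
ft_force: [-0.1, -0.1, -3.1]
width: 14.0
```

carry_out(
  commands=[
    [0.004,0,0,0,0,0],
    [0,0,0,0,0,0],
  ],
)

```text
t: 16.4
ee_pos: [474.4, 370.9, 16.8]
orientation: [1.088, 1.282, -1.08]
ft_force: [0.8, -0.5, -3.4]
width: 13.8
```

```bash
python3 - <<'E'
from h import *
delta([469,365,26],11.3)
E
```

```text
p [474.4 370.9  16.8] F [ 0.8 -0.5 -3.4] w 13.8 t 16.4 q6 0.48
tool shift m [-0.0092 -0.0063  0.0049] turn [-1.6 -0.1 -0.3]
```

carry_out(
  commands=[
    [0.004,0,0,0,0,0],
    [0,0,0,0,0,0],
  ],
)

```text
t: 16.65
ee_pos: [474.5, 371.4, 15.1]
orientation: [1.088, 1.283, -1.08]
ft_force: [-0.5, 0.3, -2.0]
width: 14.0
```

carry_out(
  commands=[
    [0.003,0,0,0,0,0],
    [0,0,0,0,0,0],
  ],
)

```text
t: 16.9
ee_pos: [474.6, 371.8, 14.2]
orientation: [1.088, 1.283, -1.081]
ft_force: [-0.8, -0.6, 0.1]
width: 14.3
```

```bash
python3 - <<'E'
from h import *
o=ctrl.get_obs();print(o['ee_pos'],o['ft_force'],o['moment'])
a=snap('scene'); pickle=__import__('pickle');pickle.dump(a,open('im7.pkl','wb'))
p=a['pixels'][190:310,310:430]
hsv=cv2.cvtColor(p,cv2.COLOR_BGR2HSV);m=((hsv[...,1]<45)&(hsv[...,2]>85)).astype(np.uint8)
m=cv2.morphologyEx(m,cv2.MORPH_OPEN,np.ones((3,3)))
n,l,st,c=cv2.connectedComponentsWithStats(m);print([list(s) for s in st[1:] if s[4]>100])
cv2.imwrite('pics/c7.png',cv2.resize(p,None,fx=5,fy=5,interpolation=2))
for z in (5,13,25,35): print(z,((proj(a,[[540-540+x,y,z] for x,y in [(474+77,371-50),(474+51,371+77)]])-[310,190])*5).round())
E
```

```text
[474.57999146 371.77855122  14.16483336] [-0.78158395 -0.58775615  0.11776072] [-0.16266095  0.37471272  0.06068545]
[[np.int32(62), np.int32(0), np.int32(53), np.int32(43), np.int32(1219)], [np.int32(35), np.int32(57), np.int32(45), np.int32(39), np.int32(1008)], [np.int32(30), np.int32(113), np.int32(21), np.int32(7), np.int32(117)]]
5 [[190. 464.]
 [409. 478.]]
13 [[193. 456.]
 [413. 470.]]
25 [[196. 444.]
 [418. 458.]]
35 [[200. 434.]
 [422. 448.]]
```

View pics/c7.png

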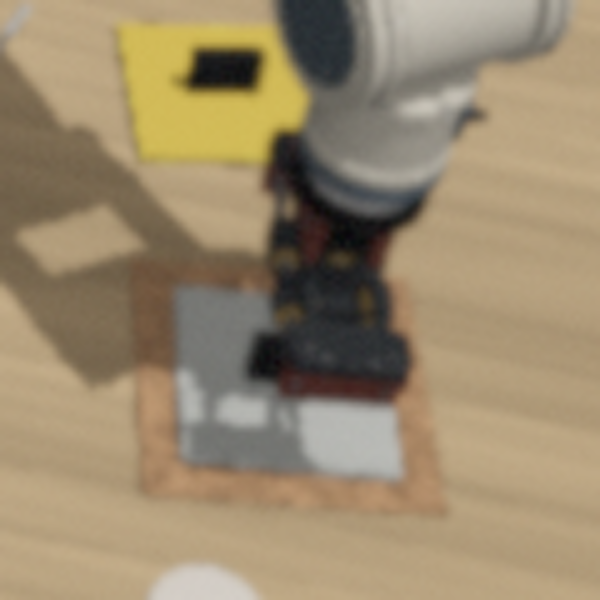

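Contact: the force rose from -3 N to 0 N. The panel's near corners at (182,465) and (403,478) match a plate lying on the mat, inside its edges. Release and rise.

carry_out(
  commands=[
    [0,0,0,0,0,0],
    [0,0,0,0,0,0],
    [0,0,0,0,0,0],
  ],
  grip=0.55,
)

```text
t: 17.32
ee_pos: [477.6, 373.1, 13.6]
orientation: [1.093, 1.281, -1.076]
ft_force: [1.8, -0.0, 4.4]
width: 38.4
```

carry_out(
  commands=[
    [-0.02,0,0,0,0,0],
    [-0.05,0,0,0,0,0],
    [-0.06,0,0,0,0,0],
    [-0.06,0,0,0,0,0],
    [-0.06,0,0,0,0,0],
    [-0.06,0,0,0,0,0],
    [0,0.02,0.05,0,0,0],
    [0,0.02,0.05,0,0,0],
  ],
)

```text
t: 18.32
ee_pos: [525.9, 278.3, 338.4]
orientation: [1.082, 1.286, -1.077]
ft_force: [0.5, -0.2, -1.8]
width: 39.8
```

```bash
python3 - <<'E'
from h import *
delta([570,-12,320],-3)
a=snap('scene');b=snap('top')
import pickle;pickle.dump((a,b),open('im8.pkl','wb'))
t=cv2.resize(b['pixels'][105:205,200:312],None,fx=5,fy=5,interpolation=2)
s=cv2.resize(a['pixels'][190:310,165:410],None,fx=2.8,fy=2.8,interpolation=2)
cv2.imwrite('pics/c8.png',cv2.resize(np.hstack([t,np.pad(s,((0,500-336),(0,0),(0,0)))]),None,fx=.63,fy=.63))
E
```

```text
p [525.9 278.3 338.4] F [ 0.5 -0.2 -1.8] w 39.8 t 18.32 q6 0.29
tool shift m [ 0.0178 -0.007   0.2935] turn [13.  -0.1 -0.1]
```

View pics/c8.png

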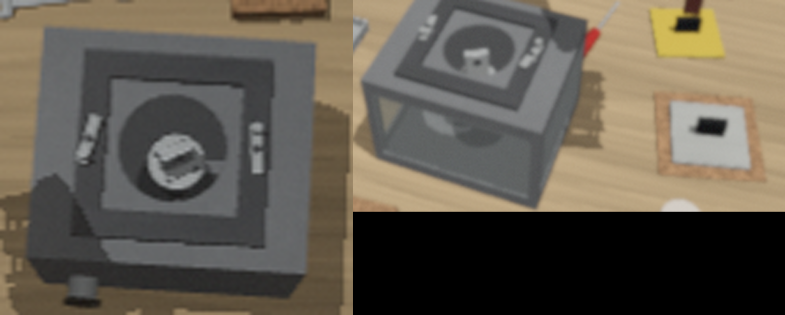

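The c8 picture shows the panel flat on the mat, handle up (scene part, (710,130)). The port is open, with the lug's flange at (178,163) and its slanted tongue at about (182,163) in the top part. I'll measure the lug numerically.

```bash
python3 - <<'E'
from h import *
import pickle;a,b=pickle.load(open('im8.pkl','rb'))
g=cv2.cvtColor(b['pixels'],cv2.COLOR_BGR2GRAY)
print('    ',*range(244,274))
for v in range(144,170): print(v,*['%3d'%x for x in g[v,244:274]])
def q(uv,z): print(uv,z,ray(b,[uv],z)[0,:2].round(1))
print('port',proj(b,[570,-12,200]))
cs=proj(b,[[570,-12,136],[570,-12,190]]);print(cs)
E
```

```text
244 245 246 247 248 249 250 251 252 253 254 255 256 257 258 259 260 261 262 263 264 265 266 267 268 269 270 271 272 273
144  65  63  64  65  64  64  62  64  63  63  63  64  63  63  62  61  62  63  63  62  62  62  62  63  63  61  85 100 101 101
145  64  64  64  64  62  63  63  63  64  62  64  63  64  63  64  63  64  63  62  63  62  63  63  61  63  63  72  94 102 100
146  64  64  65  65  65  65  63  62  65  63  63  64  63  64  64  63  64  64  63  62  63  61  61  61  61  63  71  95 102 101
147  63  62  62  65  63  64  63  65  62  63  89 101  91  81  69  63  63  62  61  62  63  63  63  62  62  59  63  88  99 103
148  64  64  64  62  65  64  64  89 134 147 145 145 145 145 147 133  89  59  64  62  64  62  62  61  62  64  62  73  94 100
149  63  63  64  60  63  56  89 134 149 151 150 150 151 123 118 142 131  95  68  64  63  62  62  62  63  63  61  70  91 100
150  63  63  65  64  64 127 149 150 151 150 150 138 140 147 146 148 152 149 120  78  63  63  62  63  61  63  63  70  93 101
151  64  64  66  63 109 143 151 151 151 139 148 154 149 150 150 151 149 138 143 115  64  61  61  62  63  60  64 
[... 1637 characters left out ...]
45  43  42  43  43  37  36  43  53  54  52  53  46  40  45  42  43  41  56  83  99 102 103 104 104 103 104 104
166 100  79  54  44  42  42  43  41  40  33  28  32  32  30  37  40  43  42  42  63  92 102 104 104 104 105 104 105 105 105
167 105 103 100  81  55  41  44  42  44  40  35  29  31  31  40  41  43  59  86 100 104 105 103 103 103 103 103 105 105 106
168 106 104 104 103 100  88  73  57  52  46  42  57  69  60  62  78  95 103 103 106 105 104 104 104 103 104 104 104 103 105
169 106 107 106 105 106 102 104 104 102  98  96 102 102 101 103 104 103 103 103 103 102 101 104 104 103 104 103 104 105 105
port [[254.1900363  150.86359822]]
[[254.17948284 155.29259835]
 [254.18832269 151.58206083]]
```

```bash
python3 - <<'E'
from h import *
import pickle;a,b=pickle.load(open('im8.pkl','rb'))
print('flange',ray(b,[[255.2,155.7]],136)[0].round(1),'tongue',ray(b,[[254.8,152.6]],190)[0].round(1))
q=ray(b,[[249.2,153.3],[258.2,149],[261,152.2],[250.8,156]],190)[:,:2]
d=(q[1]-q[0])+(q[2]-q[3]);print(np.linalg.norm(q-np.roll(q,-1,0),axis=1).round(1),'jaw yaw',np.degrees(np.arctan2(-d[0],d[1]))%180, 180-0)
# port ellipse dark->roof boundary: edges rough
g=cv2.cvtColor(b['pixels'],cv2.COLOR_BGR2GRAY)
print(g[130:148:1,256]); print(g[150,230:285])
p=cv2.resize(a['pixels'][165:225,195:275],None,fx=8,fy=8,interpolation=2)
cv2.imwrite('pics/c9.png',p)
delta([571,-12,300],23)
E
```

```text
flange [568.6 -15.4 136. ] tongue [566.7 -14.  190. ]
[32.  13.8 34.8 10.2] jaw yaw 23.847920737859624 180
[ 49  85 100 104 101  70  64  64  64  64  64  62  63  65  63  64  63  91]
[ 58  57  70  66  92 106 107  89  64  63  64  63  64  64  63  63  65  64
  64 127 149 150 151 150 150 138 140 147 146 148 152 149 120  78  63  63
  62  63  61  63  63  70  93 101 102 103  80  63  68  96 135 136 136  95
  57]
p [527.8 275.7 338.3] F [-1.2  0.1  0.3] w 39.5 t 18.43 q6 0.29
tool shift m [ 0.038  -0.0058  0.2909] turn [-13.3  -0.   -0.2]
```

View pics/c9.png

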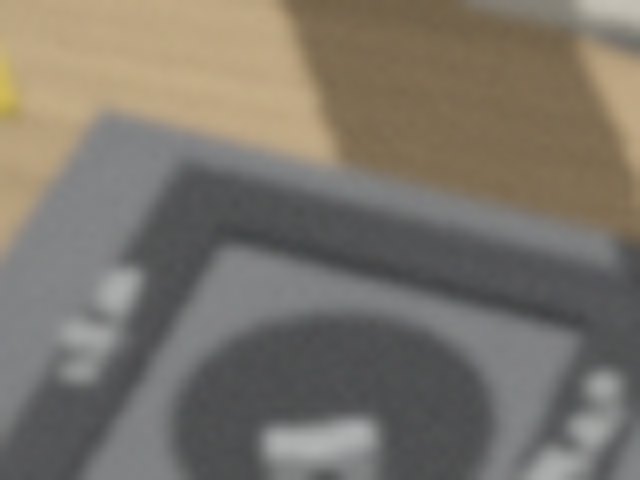

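carry_out(
  commands=[
    [0,-0.001,0.05,0,0,0],
    [0,-0.001,0.05,0,0,0],
    [0,-0.001,0.05,0,0,0],
    [0,-0.001,0.05,0,0,0],
    [0,-0.001,0.05,0,0,0],
    [0,-0.001,0.04,0,0,0],
    [0,0,0,-7,0,0],
    [0,0,0,-6,0,0],
  ],
)

```text
t: 19.42
ee_pos: [564.1, -15.6, 339.6]
orientation: [0.909, 1.381, -0.908]
ft_force: [0.5, -0.2, -0.2]
width: 39.4
```

```bash
python3 - <<'E'
from h import *
import pickle;a,b=pickle.load(open('im8.pkl','rb'))
print(ray(a,[[195+320/8-.5,165+440/8-.5]],190)[0].round(1))
delta([568.5,-13,260],23.8)
E
```

```text
[571.9 -16.6 190. ]
p [564.1 -15.6 339.6] F [ 0.5 -0.2 -0.2] w 39.4 t 19.43 q6 -0.46
tool shift m [ 0.0796  0.0053 -0.0001] turn [-0.7 -0.4  0.2]
```

carry_out(
  commands=[
    [0.05,0.004,0.001,-0.7,-0.4,0],
    [0.04,0,0,0,0,0],
    [0.02,0,0,0,0,0],
    [0,0,0,0,0,0],
  ],
)

```text
t: 19.92
ee_pos: [565.3, -11.6, 228.6]
orientation: [0.895, 1.382, -0.899]
ft_force: [-0.5, 0.2, -1.0]
width: 40.0
```

```bash
python3 - <<'E'
from h import *
delta([569,-15,165],23.8)
E
```

```text
p [565.3 -11.6 228.6] F [-0.5  0.2 -1. ] w 40.0 t 19.93 q6 -0.46
tool shift m [0.0636 0.0022 0.0047] turn [ 0.1 -0.1  0.2]
```

carry_out(
  commands=[
    [0.01,0.002,0.006,0,0,0],
    [0.02,0,0.001,0,0,0],
    [0.015,0,0,0,0,0],
    [0,0,0,0,0,0],
  ],
)

```text
t: 20.42
ee_pos: [572.1, -17.0, 185.3]
orientation: [0.897, 1.378, -0.896]
ft_force: [0.1, 0.2, 0.2]
width: 39.5
```

```bash
python3 - <<'E'
from h import *
delta([569,-15,163],23.8)
E
```

```text
p [572.1 -17.  185.3] F [0.1 0.2 0.2] w 39.5 t 20.43 q6 -0.47
tool shift m [ 0.0223 -0.002  -0.0031] turn [ 0.1 -0.  -0. ]
```

carry_out(
  commands=[
    [0.01,-0.002,-0.003,0,0,0],
    [0.008,0,0,0,0,0],
    [0.006,0,0,0,0,0],
    [0,0,0,0,0,0],
  ],
)

```text
t: 20.92
ee_pos: [569.7, -14.9, 161.0]
orientation: [0.897, 1.376, -0.895]
ft_force: [-0.8, -0.5, -0.4]
width: 39.5
```

```bash
python3 - <<'E'
from h import *
delta([569,-15,161],23.8)
E
```

```text
p [569.7 -14.9 161. ] F [-0.8 -0.5 -0.4] w 39.5 t 20.93 q6 -0.46
tool shift m [-0.     -0.0007 -0.0002] turn [ 0.1  0.  -0.1]
```

carry_out(
  commands=[
    [0.003,0,0,0,0,0],
    [0,0,0,0,0,0],
    [0,0,0,0,0,0],
    [0,0,0,0,0,0],
  ],
  grip=1,
)

```text
t: 21.42
ee_pos: [570.1, -15.0, 158.2]
orientation: [0.898, 1.376, -0.895]
ft_force: [-0.8, -0.0, -1.5]
width: 12.1
```

```bash
python3 - <<'E'
from h import *
delta([569,-15,161],23.8)
E
```

```text
p [570.1 -15.  158.2] F [-0.8 -0.  -1.5] w 12.1 t 21.43 q6 -0.46
tool shift m [-0.0028 -0.001  -0.0004] turn [ 0.1  0.1 -0.2]
```

carry_out(
  commands=[
    [-0.004,0,0,0,0,0],
    [-0.01,0,0,0,0,0],
    [-0.012,0,0,0,0,0],
    [-0.012,0,0,0,0,0],
    [0,0,0,0,0,0],
  ],
)

```text
t: 22.05
ee_pos: [569.6, -14.9, 198.9]
orientation: [0.898, 1.376, -0.895]
ft_force: [0.4, -0.3, -3.1]
width: 11.4
```

```bash
python3 - <<'E'
from h import *
delta([570,-13,300],23.8)
E
```

```text
p [569.6 -14.9 198.9] F [ 0.4 -0.3 -3.1] w 11.4 t 22.05 q6 -0.46
tool shift m [-0.1011  0.0014 -0.0015] turn [ 0.1  0.1 -0.1]
```

carry_out(
  commands=[
    [-0.015,0,0,0,0,0],
    [-0.015,0,0,0,0,0],
    [-0.02,0,0,0,0,0],
    [-0.03,0,0,0,0,0],
    [-0.03,0,0,0,0,0],
    [0,0,0,0,0,0],
  ],
)

```text
t: 22.8
ee_pos: [569.1, -14.9, 316.0]
orientation: [0.898, 1.375, -0.894]
ft_force: [-1.0, 0.8, -4.1]
width: 11.8
```

```bash
python3 - <<'E'
from h import *
delta([474,-365,310],23.8)
a=snap('scene')
p=a['pixels'];hsv=cv2.cvtColor(p,cv2.COLOR_BGR2HSV)
m=np.zeros(p.shape[:2],np.uint8);m[190:240,115:180]=((hsv[...,1]<50)&(hsv[...,2]>90))[190:240,115:180]
c=max(cv2.findContours(m,0,1)[0],key=cv2.contourArea)
r=cv2.minAreaRect(ray(a,c.reshape(-1,2),25)[:,:2].astype(np.float32));print('tray scene',r)
E
```

```text
p [569.1 -14.9 316. ] F [-1.   0.8 -4.1] w 11.8 t 22.8 q6 -0.46
tool shift m [ 0.0056 -0.2288  0.2815] turn [ 0.1  0.1 -0.2]
tray scene ((484.6415710449219, -360.0140380859375), (144.8199005126953, 168.8651885986328), 87.43509674072266)
```

carry_out(
  commands=[
    [0,-0.02,0.025,0,0,0],
    [0,-0.03,0.037,0,0,0],
    [0,-0.03,0.037,0,0,0],
    [0,-0.03,0.037,0,0,0],
    [0,-0.03,0.037,0,0,0],
    [0,-0.03,0.037,0,0,0],
    [0,-0.03,0.037,0,0,0],
    [0,-0.015,0.018,0,0,0],
  ],
)

```text
t: 23.85
ee_pos: [471.0, -349.9, 300.2]
orientation: [0.894, 1.399, -0.897]
ft_force: [-0.2, 0.4, -3.5]
width: 11.9
```

```bash
python3 - <<'E'
from h import *
delta([476,-364,60],23.8)
E
```

```text
p [ 471.  -349.9  300.2] F [-0.2  0.4 -3.5] w 11.9 t 23.85 q6 -1.08
tool shift m [0.2399 0.0017 0.0185] turn [ 0.4 -0.9  0.7]
```

carry_out(
  commands=[
    [0.03,0.001,0.009,0.4,-0.9,0.7],
    [0.05,0.001,0.006,0,0,0],
    [0.05,0,0,0,0,0],
    [0.05,0,0,0,0,0],
    [0.02,0,0,0,0,0],
    [0,0,0,0,0,0],
  ],
)

```text
t: 24.6
ee_pos: [472.2, -362.0, 85.4]
orientation: [0.904, 1.387, -0.903]
ft_force: [0.3, 0.1, -3.5]
width: 11.7
```

```bash
python3 - <<'E'
from h import *
delta([476,-364,60],23.8)
E
```

```text
p [ 472.2 -362.    85.4] F [ 0.3  0.1 -3.5] w 11.7 t 24.6 q6 -1.08
tool shift m [0.0253 0.0028 0.0036] turn [-0.3 -0.6  0.3]
```

carry_out(
  commands=[
    [0.015,0.002,0.003,0,-0.6,0.3],
    [0.012,0,0,0,0,0],
    [0.01,0,0,0,0,0],
    [0,0,0,0,0,0],
  ],
)

```text
t: 25.1
ee_pos: [475.4, -364.1, 48.2]
orientation: [0.901, 1.374, -0.902]
ft_force: [-0.0, -0.3, -2.4]
width: 11.5
```

```bash
python3 - <<'E'
from h import *
delta([476,-364,36],23.8)
E
```

```text
p [ 475.4 -364.1   48.2] F [-0.  -0.3 -2.4] w 11.5 t 25.1 q6 -1.08
tool shift m [0.0122 0.0006 0.0001] turn [-0.3  0.1 -0. ]
```

carry_out(
  commands=[
    [0.005,0,0,0,0,0],
    [0.003,0,0,0,0,0],
    [0,0,0,0,0,0],
  ],
)

```text
t: 25.48
ee_pos: [476.1, -364.7, 40.9]
orientation: [0.901, 1.372, -0.902]
ft_force: [-0.5, 0.5, -3.5]
width: 11.7
```

carry_out(
  commands=[
    [0.003,0,0,0,0,0],
    [0,0,0,0,0,0],
  ],
)

```text
t: 25.72
ee_pos: [476.3, -364.8, 37.9]
orientation: [0.901, 1.372, -0.902]
ft_force: [-0.7, -0.1, -4.0]
width: 11.8
```

carry_out(
  commands=[
    [0.003,0,0,0,0,0],
    [0,0,0,0,0,0],
  ],
)

```text
t: 25.98
ee_pos: [477.0, -365.4, 36.5]
orientation: [0.9, 1.37, -0.902]
ft_force: [0.3, -1.1, -3.3]
width: 12.0
```

carry_out(
  commands=[
    [0.002,0,0,0,0,0],
    [0,0,0,0,0,0],
  ],
)

```text
t: 26.22
ee_pos: [477.4, -365.7, 36.4]
orientation: [0.9, 1.369, -0.902]
ft_force: [0.1, 1.0, -3.6]
width: 11.5
```

carry_out(
  commands=[
    [0.002,0,0,0,0,0],
    [0,0,0,0,0,0],
  ],
)

```text
t: 26.48
ee_pos: [477.7, -366.0, 36.3]
orientation: [0.899, 1.369, -0.902]
ft_force: [0.0, 0.4, -3.2]
width: 11.7
```

```bash
python3 - <<'E'
from h import *
delta([476,-364,36],23.8)
E
```

```text
p [ 477.7 -366.    36.3] F [ 0.   0.4 -3.2] w 11.7 t 26.48 q6 -1.08
tool shift m [ 0.0003 -0.0008 -0.0025] turn [-0.3  0.4 -0.1]
```

carry_out(
  commands=[
    [0.0035,0,-0.001,0,0.3,0],
    [0,0,0,0,0,0],
  ],
)

```text
t: 26.72
ee_pos: [478.4, -366.6, 36.0]
orientation: [0.9, 1.37, -0.9]
ft_force: [0.4, -0.5, -3.0]
width: 11.6
```

carry_out(
  commands=[
    [0.0035,0,0,0,0,0],
    [0,0,0,0,0,0],
  ],
)

```text
t: 26.98
ee_pos: [479.1, -367.5, 35.2]
orientation: [0.9, 1.369, -0.9]
ft_force: [0.4, 1.1, -3.2]
width: 12.0
```

carry_out(
  commands=[
    [0.004,0,-0.002,0,0,0],
    [0,0,0,0,0,0],
  ],
)

```text
t: 27.22
ee_pos: [479.7, -368.1, 34.3]
orientation: [0.896, 1.364, -0.901]
ft_force: [0.4, -0.7, -3.9]
width: 12.2
```

carry_out(
  commands=[
    [0.004,0,-0.002,0,0,0],
    [0,0,0,0,0,0],
  ],
)

```text
t: 27.48
ee_pos: [480.4, -368.8, 33.4]
orientation: [0.894, 1.359, -0.901]
ft_force: [0.8, -0.3, -3.6]
width: 12.1
```

```bash
python3 - <<'E'
from h import *
delta([476,-364,36],23.8)
a=snap('scene','pics/s10.png');b=snap('top')
g=cv2.cvtColor(a['pixels'],cv2.COLOR_BGR2GRAY)
print(proj(a,[[478,-367,z] for z in(4,14,24,68)]).round(1), proj(a,[[508,-367,4],[508,-367,14]]).round(1))
print('    ',*range(130,160))
for v in range(200,236): print(v,*['%3d'%x for x in g[v,130:160]])
E
```

```text
p [ 480.4 -368.8   33.4] F [ 0.8 -0.3 -3.6] w 12.1 t 27.48 q6 -1.08
tool shift m [-0.0027 -0.0021 -0.0061] turn [-0.1  1.  -0.3]
[[146.3 215.6]
 [145.8 213.5]
 [145.3 211.4]
 [143.  201.9]] [[142.2 221.8]
 [141.6 219.7]]
     130 131 132 133 134 135 136 137 138 139 140 141 142 143 144 145 146 147 148 149 150 151 152 153 154 155 156 157 158 159
200  53  52  53  50  50  49  49  48  51  55  61  57  55  53  54  51  54  74  97 108 111 115 119 127 131 130 130 127 126 127
201  56  57  57  49  47  45  46  47  49  54  57  52  45  46  45  46  51  73  93 110 118 124 135 146 154 152 147 140 136 135
202  45  53  47  45  44  42  43  42  41  45  45  42  41  38  37  40  45  67  91 114 130 143 156 166 169 169 165 159 155 153
203  40  40  41  44  42  41  39  42  39  44  39  42  40  39  42  40  47  64  90 121 146 161 171 175 176 176 174 172 169 168
204  43  40  41  43  41  41  43  41  40  43  42  47  43  43  47  50  52  63  92 127 157 171 176 177 176 176 175 176 175 176
205  47  48  46  44  46  45  47  45  45  49  45  49  47  48  51  52  52  61  97 138 165 174 177 177 177 175 176 175 175 176
206  51  4
[... 3009 characters left out ...]
 127 131 134 137 144 155 160 161 163 165 167 167 163 150 132 119 117 127 142 153
231 150 148 143 141 138 136 135 129 123 122 124 126 127 127 129 136 141 146 149 153 156 157 152 134 122 119 127 141 153 161
232 155 154 153 151 148 145 143 137 130 127 131 130 130 129 126 124 126 129 131 135 138 141 138 127 124 128 140 154 161 165
233 158 159 158 157 156 151 151 148 141 142 143 141 136 134 129 126 124 126 127 127 129 130 127 125 129 138 150 159 165 166
234 160 160 159 159 160 157 157 155 153 153 152 150 145 143 139 134 130 131 130 130 129 125 127 130 137 146 155 160 164 165
235 164 164 163 163 162 162 160 159 158 158 156 155 154 152 150 145 142 143 139 135 132 132 132 137 145 153 158 161 161 163
```

Tracking stopped at TCP z of about 36 mm, which is the predicted floor-contact height, and sideways creep began there. The lug must be on the tray floor, even though the force reading hardly changed. I let the pose relax, release and rise.

carry_out(
  commands=[
    [0,0,0,0,0,0],
    [0,0,0,0,0,0],
  ],
)

```text
t: 27.82
ee_pos: [480.7, -368.8, 33.2]
orientation: [0.893, 1.36, -0.901]
ft_force: [-2.5, 0.4, 9.3]
width: 11.7
```

carry_out(
  commands=[
    [0,0,0,0,0,0],
    [0,0,0,0,0,0],
    [0,0,0,0,0,0],
  ],
  grip=0.65,
)

```text
t: 28.2
ee_pos: [480.5, -368.2, 31.4]
orientation: [0.894, 1.361, -0.901]
ft_force: [-0.5, 0.2, 0.6]
width: 30.4
```

carry_out(
  commands=[
    [-0.01,0,0,0,0,0],
    [-0.02,0,0,0,0,0],
    [-0.03,0,0,0,0,0],
    [-0.05,0,0,0,0,0],
    [-0.06,0,0,0,0,0],
    [-0.06,0,0,0,0,0],
    [-0.06,0,0,0,0,0],
    [0,0,0,0,0,0],
  ],
)

```text
t: 29.2
ee_pos: [477.1, -364.3, 339.8]
orientation: [0.892, 1.353, -0.9]
ft_force: [0.5, -0.3, -0.9]
width: 30.8
```

carry_out(
  commands=[
    [0,0.04,-0.04,0,0,0],
    [0,0.04,-0.04,0,0,0],
    [0,0.04,-0.04,0,0,0],
    [0,0.04,-0.04,0,0,0],
    [0,0.04,-0.04,0,0,0],
    [0,0,0,0,0,0],
  ],
)

```text
t: 29.95
ee_pos: [579.4, -93.2, 339.0]
orientation: [0.894, 1.35, -0.903]
ft_force: [-0.8, -0.4, -0.3]
width: 30.8
```

```bash
python3 - <<'E'
from h import *
delta([476,-364,300],23.8)
a=snap('scene','pics/s11.png');b=snap('top','pics/t11.png')
g=cv2.cvtColor(b['pixels'],cv2.COLOR_BGR2GRAY)
print(proj(b,[[477,-366,z] for z in(4,14,68)]).round(1))
print('    ',*range(334,374))
for v in range(168,214): print(v,*['%3d'%x for x in g[v,334:374]])
E
```

```text
p [579.4 -93.2 339. ] F [-0.8 -0.4 -0.3] w 30.8 t 29.95 q6 -0.58
tool shift m [ 0.0419 -0.2032  0.2061] turn [-0.3  1.4 -0.5]
[[352.  189.6]
 [352.6 189.2]
 [356.1 187. ]]
     334 335 336 337 338 339 340 341 342 343 344 345 346 347 348 349 350 351 352 353 354 355 356 357 358 359 360 361 362 363 364 365 366 367 368 369 370 371 372 373
168 119 120 114 115 106 111 110 109 108 106 102 118 120 118 119 118 118 119 118 118 118 118 118 118 117 117 118 117 117 120 117 117 117 117 116 116 117 117 117 117
169 118 113  81  97 109 115 114 116 121 142 146 148 144 144 144 144 137 134 127 129 129 121 119 117 112 110 115 115 111 103 111 119 119 118 118 118 118 118 118 119
170 120 101 115  69  76  77  78  78  78  86  89  90  89  87  86  84  83  87  84  85  87  90  97 104 109 111 114 115 129 138 143 142 139 137 142 137 135 126 119 117
171 120  75 124  73 131 131 131 131 128 128 124  85  83  77  78  76  77  80  77  71  69  73  75  74  82  88  89  89  91  94  96  96  93  91  93  91  92 121 122 121
172 124  68 123  73 137 138 138 138 137 136 136 131 132 132 130 131 132 131 132 131 129 131 115  85  86  87
[... 6080 characters left out ...]
 136 137 137 138 136 121  88 128  96 107 111
210  74  71  65  61  64  66  74  79  82  82  82  84  87 111 146 145 144 142 143 145 138 131 129 132 131 126 127 126 116 119 127 128 126 119 104  91 149 121 114 117
211 120 118  78  74  73  73  81  73  73  67  69  74  68  64  64  65  64  63  55  54  61  70  65  66  68  79  92  98 107 108 109 111 131 141 144 138 136 116 117 119
212 115 116  76  75  76  76  75  76  74  74  73  74  76  76  80  81  81  80  82  81  81  81  80  80  79  81  80  80  77  76  76  76  74  75  74  75  81 110 115 116
213 114 113  73  74  75  73  75  73  74  73  73  74  74  84 114 114 115 113 112 113 114 113 114 112 113 112 112 114 112 114 113 113 113 113 112 113 113 114 113 114
```

The lug reads upright in the tray in the top view: the flange spans about columns 344–361 and rows 182–197, centred near (353,190) against a predicted (352.6,189.2), with the slanted tongue top near (356,187). The arm is clear, so I hand in.

```bash
python3 -c "
from h import *
print(ctrl.close_job())"
```

```text
the job is handed in; nothing more can be done
None
```

I turned both buttons aside, laid the panel on the cork mat, and set the lug in the steel tray. The job was handed in at about 30 s, with the arm clear of everything; no verdict was reported.

**Buttons:** A ended at about 1.33 rad and B at about 1.6 rad. A is not far past the 1.2 rad limit, but the picture showed both bars clear of the panel.

**Panel:** it lifted freely (about 3 N) and lies flat, handle up, inside the mat's edges; this was checked in a picture. While I lowered it, the force reading did not show contact at the expected height. The fingers went on to slide about 11 mm down the handle, with only a few newtons measured.

**Lug:** it was gripped at 12 mm and lifted out through the port, with no unusual force at the readings I took on the way up. It was set down near the tray's centre.
- **Contact:** I judged contact from the arm stalling at the predicted height, because the force reading lagged again. I pushed about 3 mm further before stopping, and the force then read 9 N.
- **Upright check:** I had used all 12 picture views, so this comes from pixel values only. They place the flange and tongue where an upright lug should be, but the upright position was not seen in a viewed picture.

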